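# Clock a shaft to its set-screw flat and hold the collar on it

## Robot

A 6-joint arm with a two-finger parallel gripper is mounted at the origin on the work surface. World frame = base frame: x ahead of the robot, y to its left, z up, the work surface at z = 0. Lengths are in mm, angles in degrees, forces in N, time in s.
With the tool pointing down it reaches from about 350 to 850 mm from the base axis. Payload 8.1 kg.
Tool frame: the origin (TCP) lies midway between the tips of the shut fingers; the grasp point (between the pads) lies 19 mm behind it; y points along the fingers, x is the direction in which the jaws open and shut, and the axes are right-handed (so a half turn about y gives the same grasp; the last joint's range is limited). The gripper opens to 85 mm and grips with 20 to 120 N. Pads are 22 mm wide; open, the fingers measure 114 mm over their backs; the gripper's body (76 mm by 85 mm) begins 54 mm behind the grasp point. The pads swing forward as they close: fully open they stand 13 mm farther back than shut.
Start: joints at [-4.893, 7.471, 85.268, -0, 87.261, -4.893], TCP at [600.004, 0.022, 231.292] pointing down, gripper open.
Joint ranges: [-169.43, 169.43], [-51.17, 129.36], [1.28, 143.12], [-76.62, 256.62], [0, 156.53], [-152.29, 152.29]. Speed limits (degrees/s): [136.94, 136.94, 159.86, 180, 180, 180].

## Interface

Orientations are given as [roll, pitch, yaw] about the fixed x, y, z axes, in that order (R = Rz(yaw) Ry(pitch) Rx(roll)).
In Python, from bench import r gives the robot as it stands.
- The arm moves only by the tool move_arm, never from a script. Its arguments are lists of equal length, an entry for each row: "linear": the shift along the tool's x, y, z normalised to -1 to 1, where 1 is 300 mm, a list of three; "twist": the turn, a rotation vector about the tool's x, y, z normalised to -1 to 1, where 1 is pi/2 rad, a list of three; "hand": the opening, from -1 (shut) to 1 (fully open). A call has 1 to 12 rows; each row is the pose to reach, as a shift and turn from the pose measured when the call began, along the tool's axes at that moment; what a row does not reach only later rows make up. A row lasts 1/12 s, in which the tool goes at most 41.7 mm and 7.16 degrees, less where a joint would pass 70% of its speed; a pose out of reach is approached as far as the arm can. A call with a number of a shift or a turn outside -1 to 1 is refused whole. A call with a gripper value outside its range is refused whole. The fingers move at their own pace and stop on an object; "force" is the grip in N (left out, the last holds). Time passes only in rows, so rows that repeat a pose let the fingers close. It gives the time, the measured TCP pose, the force and the opening at its end, in the units of the state.
- r.sense(): the state, without advancing time (a new reading comes with each control period).
- r.snapshot(name): name is "scene" or "side" or "wrist"; returns a dict with "frame" (420x560x3 uint8, red, green, blue), "range_z" (420x560 float32, mm along the optical axis (not along the pixel's ray), 0 where there is no reading), "intrinsics" (3x3 intrinsics, pixels), "R" (3x3) and "t" (3): a world point X has camera coordinates R X + t; the wrist camera has in their place "hand_eye" (4x4, takes a point from camera to tool coordinates, whose origin is the TCP and whose axes are the tool frame's). Camera axes: x right, y down, z forward; pixel columns grow to the right and rows downward; lengths in mm; the calibration is good to about 2 mm. The wrist camera is an equidistant fisheye: a pixel r from the principal point sees the ray r / f radians off the axis. A picture is of the moment at which its call begins: read the wrist's pose just before it.
- r.hand_in(): hands the job in, once; it reports no verdict.
The state is a dict: "time": time; "joint_pos": joint angles; "qd": joint speeds; "joint_efforts": joint torques, N m; "tool_pos": TCP position; "tcp_rot": TCP orientation; "ft_force": force on the tool from outside, world axes, zero at the start; "wrist_torque": the same for the moment, N m; "finger_gap": finger opening in mm.
Only numpy, scipy, OpenCV 4.12 (cv2) and the standard library are available. Lean on these libraries where they do the work, as an engineer would, in place of code of your own. Each camera call takes 0.05 s, during which the arm holds its last target. There are 200 camera calls.

## Task

Feel for the flats on the welding positioner's upright shaft with the fingers and turn the shaft until a flat faces the brass key guide. Then slide the aluminium collar over the shaft with its set screw over that flat and facing the guide, push it fully down against the sprung brass washer, and finish while still gripping it and holding it down there, so that the screw could be tightened through the guide. Leave the spray can, hammer, magnet square and hex key where they are.

Things in the scene. Friction and masses are not known exactly. Their poses are not given: they have to be found in the camera images.
- drive: Blue box-shaped drive of a welding positioner, fixed to the table, 220 x 180 mm, top face 85 mm above the table. Origin: on the axis of its upright steel shaft, at table height; z up. Its +x axis points from the shaft to the brass key guide and lies within 0.35 rad of world +x. One flat of the shaft starts 0.6 to 1.45 rad counter-clockwise (from above) of +x; turn it clockwise by that much.
- shaft_top (a point): Centre of the shaft's top end, on its axis, 165 mm above the table; its orientation is the drive's. Shaft: 30 mm diameter, dark, with two opposite bright flats 20 mm wide, 22 mm across; the top 5 mm taper to 27 mm, the flats run to the top. Either flat serves. The shaft turns about its axis against light friction (0.12 N m) and stays where left; its angle is not reported: feel or see it.
- shaft_foot (a point): Point on the shaft axis 109 mm above the table, at the top face of the washer at rest; the shaft is bare from here up. Parallel fingers closed on the shaft stop 22 mm apart when square on the flats, wider when turned from them (with 16 mm wide pads about 25 mm apart at 0.17 rad, 27 at 0.3, 30 at 0.75 and beyond).
- guide_mouth (a point): Centre of the open end of the brass key guide, a 14 mm tube lying along the drive's x axis 116 mm above the table, 82 mm out from the shaft axis; it is held by a 26 x 34 mm dark block whose top is 123 mm above the table. A yellow stripe on the drive points to it.
- washer (a joint): Brass spring washer round the foot of the shaft, 52 mm across, 6 mm thick. 0 m: up, at rest (top face 109 mm above the table); 0.008 m: fully down on its stop (top face 101 mm). It pushes up with 4 N at rest and 8 N fully down, and springs back when let go.
- collar: Loose aluminium shaft collar, 48 mm outside diameter, 30 mm high, about 140 g, bore upright, on a black rubber pad (160 mm square, 4 mm thick, fixed). Origin: centre of its underside; z along the bore; +x to the set screw; its yaw starts within 0.7 rad of world +x. Bore 32 mm, right through.
- screw (a point): Outer end of the set screw: on the collar's outside, +x side, 24 mm from the bore axis, 15 mm above the underside; a black dot, with a red mark on the rim above it. Its tip stands into the bore (8 mm wide, 9 to 21 mm above the underside) to 12 mm from the bore axis: the collar slides down the shaft only with the screw over a flat, within about 0.2 rad.
- hex_key: Loose steel hex key, an L of 85 x 30 mm, 6 mm thick, lying on the rubber pad beside the collar (origin: underside, middle of the long leg). Leave it alone.
- spray_can: Loose orange spray can, 66 mm across, 170 mm high, standing; origin at the centre of its underside. Leave it alone.
- hammer: Loose hammer lying on the table beyond the drive and the pad, about 260 mm long; origin on its underside. Leave it alone.
- magnet_square: Loose red welding magnet square with steel edges, 94 x 94 x 18 mm, lying flat; origin at the centre of its underside. Leave it alone.
There are look-alikes about, which are no part of the job. Several things have the shape of the collar; the one meant has the colours described above.

How it is judged:
By the outcome, as a careful person would: the job done as asked, in the order asked, and still so for the second after the job is handed in, while the arm keeps its last pose, push and grip.
It also fails if it takes over 61 s, if anything falls off the work surface, if the arm or the gripper's body presses on something with over 40 N, if the wrist force passes 120 N, or if a joint passes its speed limit or range.

## Working session

There is one attempt and no reset: what is moved stays moved. The work goes in short steps, Python scripts to look and compute and a tool call to move; the robot and the scene stay as the last step left them, time stands still between calls to the robot, and variables do not carry over. Pictures are saved under pics/ and viewed, on a budget of 10 in all, crops included, one or two more only if the job needs it, and the job is handed in when it is done.

Besides the shell and the picture viewer there is one more tool, called after "Call:" by a JSON object that holds its "fn" and its "kwargs". move_arm: Moves the arm, as the interface text tells. Scaled input: -1 to 1 covers 300 mm each way for a shift and pi/2 rad each way for a turn. Its arguments: {"type":"object","properties":{"linear":{"type":"array","items":{"type":"array","items":{"type":"number","minimum":-1,"maximum":1}}},"twist":{"type":"array","items":{"type":"array","items":{"type":"number","minimum":-1,"maximum":1}}},"hand":{"type":"array","items":{"type":"number"}},"force":{"type":"number"}},"required":["linear","twist","hand"]}

```bash
ls; mkdir -p pics; python3 - <<'E'
from bench import r
import cv2,numpy as np,pickle
print(r.sense())
for n in("scene","side","wrist"):
    s=r.snapshot(n); pickle.dump(s,open(f"{n}0.pkl","wb"))
    cv2.imwrite(f"pics/{n}0.png",s["frame"][:,:,::-1])
    print(n,s["intrinsics"],s.get("R"),s.get("t"),s.get("hand_eye"))
E
```

```text
pics
{'time': 0.0, 'joint_pos': array([-4.89439303e+00,  7.51552791e+00,  8.53311561e+01,  1.18833885e-04,
        8.72615587e+01, -4.89598687e+00]), 'qd': array([ 0.04046523, -0.00953631,  0.02059633, -0.06219938,  0.0422878 ,
       -0.03676067]), 'joint_efforts': array([-1.90700346e-03, -5.69404185e+01, -5.00557995e+01, -2.19391650e-04,
        1.44415747e-02,  7.24149572e-05]), 'tool_pos': array([5.99435700e+02, 5.74588763e-02, 2.30222074e+02]), 'tcp_rot': array([-8.99906435e+01,  1.07837568e-01,  1.59685361e-03]), 'ft_force': array([ 0.12816369,  0.43633494, -0.04066556]), 'wrist_torque': array([ 0.0167078 , -0.07010447, -0.00780703]), 'finger_gap': 85.78447125862272}
scene [[460.28876402   0.         282.21772002]
 [  0.         460.28876402 214.07473692]
 [  0.           0.           1.        ]] [[-3.62424867e-01  9.32012628e-01 -8.23225160e-04]
 [ 7.99837870e-01  3.10573378e-01 -5.13618106e-01]
 [-4.78442889e-01 -1.86806421e-01 -8.58018510e-01]] [ 227.21448005 -431.83949752 1661.2563161 ] None
side [[422.10670415   0.         277.78141332]
 [  0.         422.10670415 207.83085327]
 [  0.           0.           1.        ]] [[-0.9818279  -0.18966405  0.0064442 ]
 [-0.13559735  0.67737612 -0.72303177]
 [ 0.13276799 -0.71076658 -0.69078472]] [ 626.59388188  174.16062853 1070.47675616] None
wrist [[325.1922621    0.         279.90961302]
 [  0.         325.1922621  214.20954544]
 [  0.           0.           1.        ]] None None [[ 9.99999694e-01  7.58287770e-04 -1.91751203e-04 -6.06857360e-02]
 [ 4.29317313e-04 -3.27213243e-01  9.44950427e-01 -1.42738783e+02]
 [ 6.53800818e-04 -9.44950220e-01 -3.27213469e-01  8.42208501e+01]
 [ 0.00000000e+00  0.00000000e+00  0.00000000e+00  1.00000000e+00]]
```

View pics/scene0.png

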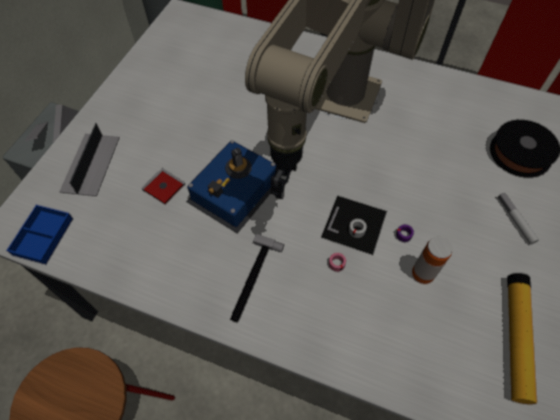

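View pics/wrist0.png

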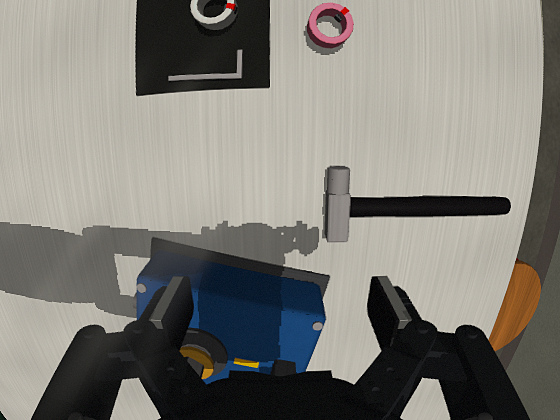

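Look-alikes for the collar (scene image): grey/white ring with a red mark on the black pad (358,228), pink ring (337,261), purple ring (404,232). I choose the one on the black pad; now measuring and a close crop.

```bash
cat > h.py <<'E'
import numpy as np,cv2
from scipy.spatial.transform import Rotation as Ro
def toolT(st):
    T=np.eye(4);T[:3,:3]=Ro.from_euler('xyz',st['tcp_rot'],degrees=True).as_matrix();T[:3,3]=st['tool_pos'];return T
def cloud(s,st=None):
    K=s["intrinsics"];z=s["range_z"];v,u=np.mgrid[:z.shape[0],:z.shape[1]]
    x=(u-K[0,2])/K[0,0];y=(v-K[1,2])/K[1,1]
    if "hand_eye" in s:
        th=np.hypot(x,y);k=np.where(th>1e-9,np.tan(np.minimum(th,1.5))/np.maximum(th,1e-9),1)
        C=np.stack([x*k*z,y*k*z,z],-1);M=toolT(st)@s["hand_eye"]
        P=C@M[:3,:3].T+M[:3,3]
    else:
        P=(np.stack([x*z,y*z,z],-1)-s["t"])@s["R"]
    P[z<=0]=np.nan
    return P
def circ(p):
    A=np.c_[2*p,np.ones(len(p))];c=np.linalg.lstsq(A,(p**2).sum(1),rcond=None)[0]
    return c[:2],np.sqrt(c[2]+c[:2]@c[:2])
E
python3 - <<'E'
from h import *
import pickle
st={'tool_pos':np.array([599.4,.06,230.2]),'tcp_rot':[-90,.1,0]}
big=[]
for n in("scene","side","wrist"):
    s=pickle.load(open(n+"0.pkl","rb"));P=cloud(s,st);F=s["frame"];x,y,z=np.moveaxis(P,-1,0)
    hsv=cv2.cvtColor(F,cv2.COLOR_RGB2HSV)
    box=(x>350)&(x<900)&(y>-400)&(y<500)
    blue=box&(abs(hsv[...,0].astype(int)-110)<12)&(hsv[...,1]>130)&(abs(z-85)<6)
    if blue.sum()>50:
        r_=cv2.minAreaRect(P[blue][:,:2].astype(np.float32));print(n,'drive rect',r_,np.median(z[blue]))
        c=np.array(r_[0])
        near=box&(np.hypot(x-c[0],y-c[1])<110)
        for lo,hi in((100,112),(113,126),(135,158),(158,175)):
            m=near&(z>lo)&(z<hi)
            if m.sum():print('  z',lo,hi,m.sum(),np.round(np.nanmean(P[m],0),1),np.round(P[m].min(0)),np.round(P[m].max(0)))
    ring=box&(z>20)&(z<45)&(hsv[...,1]<60)&(y>100)
    k,lab=cv2.connectedComponents(ring.astype(np.uint8))
    for i in range(1,k):
        m=lab==i
        if m.sum()>25:
            top=m&(z>np.percentile(z[m],60)-3)
            print('  ring',m.sum(),np.argwhere(m).mean(0).round(),np.round(np.median(P[m],0),1),'circ',circ(P[top][:,:2]),P[m].min(0).round(),P[m].max(0).round())
    red=box&(z>15)&(z<50)&((hsv[...,0]<8)|(hsv[...,0]>172))&(hsv[...,1]>130)
    k,lab=cv2.connectedComponents(red.astype(np.uint8))
    for i in range(1,k):
        m=lab==i
        if m.sum()>3: print('  red',m.sum(),np.argwhere(m).mean(0).round(),P[m].mean(0).round(1))
    F=F[:,:,::-1]
    if n=="scene":big+= [cv2.resize(F[130:270,170:420],(750,300*750//536),interpolation=cv2.INTER_CUBIC)[:300]] if 0 else [cv2.resize(F[135:265,175:395],None,fx=3.6,fy=3.6,interpolation=cv2.INTER_CUBIC)]
    if n=="side":cv2.imwrite("pics/side0b.png",cv2.resize(F,None,fx=1.4,fy=1.4))
cv2.imwrite("pics/crop1.png",big[0])
E
```

```text
scene drive rect ((530.2230834960938, -196.74575805664062), (178.86045837402344, 215.43678283691406), 77.08949279785156) 85.16199670652054
  z 100 112 134 [ 526.3 -190.   108.3] [ 476. -236.  100.] [ 622. -167.  112.]
  z 113 126 172 [ 583.5 -209.1  121. ] [ 490. -235.  113.] [ 623. -171.  126.]
  z 135 158 51 [ 505.  -187.4  146.7] [ 491. -202.  135.] [ 513. -178.  158.]
  z 158 175 70 [ 498.5 -190.9  164.8] [ 483. -205.  158.] [ 513. -176.  171.]
  ring 150 [227. 358.] [529.2 201.2  32.3] circ (array([529.1380463 , 198.97159147]), np.float64(20.41695562104545)) [504. 176.  20.] [554. 222.  40.]
  red 192 [190. 170.] [ 605.9 -383.2   17.5]
  red 4 [231. 354.] [549.6 192.9  35. ]
  red 10 [266. 341.] [667.6 191.2  30.7]
side drive rect ((522.9515991210938, -190.32693481445312), (173.42355346679688, 211.6177520751953), 77.22535705566406) 86.5240741790302
  z 100 112 132 [ 524.8 -187.1  108.5] [ 473. -219.  100.] [ 616. -165.  112.]
  z 113 126 151 [ 571.5 -202.9  120.8] [ 471. -237.  113.] [ 621. -174.  126.]
  z 135 158 77 [ 496.7 -182.4  147.2] [ 482. -192.  135.] [ 511. -174.  158.
[... 544 characters left out ...]
46.51905822753906, 215.65496826171875), 77.90621948242188) 84.98263763999358
  z 100 112 659 [ 528.1 -186.   107.8] [ 486. -216.  100.] [ 617. -166.  112.]
  z 113 126 123 [ 509.3 -185.7  117.9] [ 494. -198.  113.] [ 600. -176.  125.]
  ring 552 [ 15. 210.] [525.1 183.4  33.2] circ (array([527.53904013, 196.04462703]), np.float64(18.84259981937491)) [504. 174.  20.] [550. 208.  36.]
  ring 28 [  1. 231.] [548.5 199.3  33.7] circ (array([547.7332935 , 198.88404605]), np.float64(2.598543414153194)) [544. 197.  28.] [552. 202.  35.]
  red 53 [  6. 231.] [548.1 193.8  33.3]
  red 78 [ 16. 344.] [666.3 185.2  28. ]
  red 79 [ 11. 329.] [650.2 190.4  24.3]
  red 119 [ 38. 324.] [644.7 159.4  25.5]
```

View pics/crop1.png

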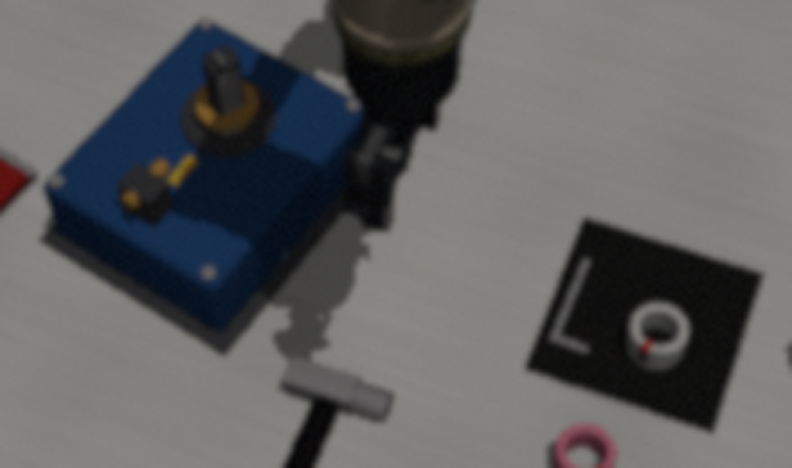

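View pics/side0b.png

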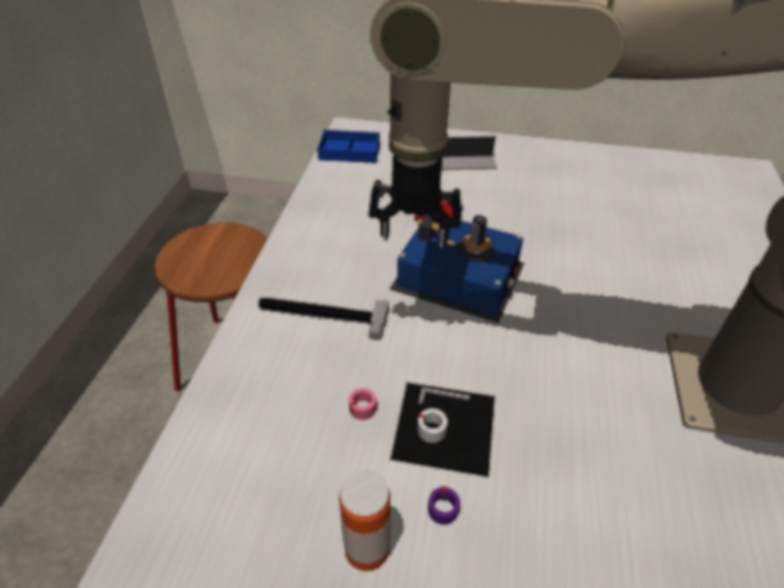

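The crop shows the silver collar with the black dot and red mark (~645,345) on the pad, and the drive with its dark block at the stripe's end. Shaft ≈ (497,-190), drive x ≈ -13°, collar ≈ (528,200), yaw ≈ -15°. Now going above the shaft for a closer look.

Call:
{"fn": "move_arm", "kwargs": {"linear": [[-0.34, 0.08, -0.633], [-0.34, 0.08, -0.633], [-0.34, 0.08, -0.633], [-0.34, 0.08, -0.633], [-0.34, 0.08, -0.633], [-0.34, 0.08, -0.633], [-0.34, 0.08, -0.633], [-0.34, 0.08, -0.633], [-0.34, 0.08, -0.633], [-0.34, 0.08, -0.633]], "twist": [[0, -0.5, 0], [0, -0.5, 0], [0, -0.5, 0], [0, -0.5, 0], [0, -0.5, 0], [0, -0.5, 0], [0, -0.5, 0], [0, -0.5, 0], [0, -0.5, 0], [0, -0.5, 0]], "hand": [1, 1, 1, 1, 1, 1, 1, 1, 1, 1], "force": 20}}

```text
time: 0.98
tool_pos: [497.8, -189.3, 206.6]
tcp_rot: [-89.9, 0.0, 44.9]
ft_force: [-0.3, -0.1, 0.5]
finger_gap: 85.6
```

```bash
cat > look.py <<'E'
from bench import r
from h import *
import sys,pickle
st=r.sense();s=r.snapshot("wrist");pickle.dump((st,s),open(sys.argv[1]+".pkl","wb"))
print(st['time'],st['tool_pos'].round(1),np.round(st['tcp_rot'],1),st['finger_gap'])
F=s["frame"][:,:,::-1]
cv2.imwrite(f"pics/{sys.argv[1]}.png",F)
P=cloud(s,st);x,y,z=np.moveaxis(P,-1,0)
m=(np.hypot(x-497,y+190)<22)&(z>158)&(z<170)
print(m.sum(),P[m].mean(0).round(1))
if m.sum()>20:print(cv2.minAreaRect(P[m][:,:2].astype(np.float32)),np.argwhere(m).mean(0))
b=(np.hypot(x-580,y+209)<40)&(z>113)&(z<126)
print('block',b.sum(),P[b].mean(0).round(1) if b.any() else '',cv2.minAreaRect(P[b][:,:2].astype(np.float32)) if b.any() else '')
E
python3 look.py w1
```

```text
0.9833 [ 497.8 -189.3  206.6] [-89.9   0.   44.9] 85.63738491224643
1395 [ 494.4 -190.7  164.6]
((495.26202392578125, -191.80076599121094), (22.241905212402344, 28.388599395751953), 53.96508026123047) [243.03727599 274.67670251]
block 1340 [ 595.8 -214.4  121.7] ((596.4690551757812, -215.64520263671875), (35.19815444946289, 44.73582077026367), 76.626220703125)
```

View pics/w1.png

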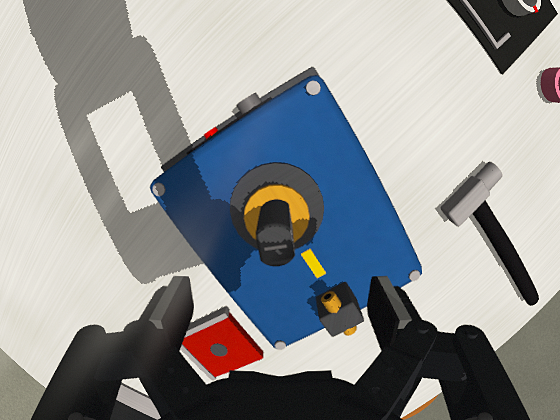

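The wrist view shows the shaft top with its flats (275,243), flat normal ≈ 54° world, and the guide block at (338,310), drive x ≈ -13.2°. Feeling for the flats with the fingers next.

Call:
{"fn": "move_arm", "kwargs": {"linear": [[-0.008, 0.13, 0], [-0.008, 0.255, 0], [-0.008, 0.255, 0], [-0.008, 0.255, 0], [-0.008, 0.255, 0], [-0.008, 0.255, 0], [-0.008, 0.255, 0], [-0.008, 0.255, 0], [-0.008, 0.255, 0], [-0.008, 0.255, 0], [-0.008, 0.255, 0], [-0.008, 0.255, 0]], "twist": [[0, -0.1, 0], [0, -0.1, 0], [0, -0.1, 0], [0, -0.1, 0], [0, -0.1, 0], [0, -0.1, 0], [0, -0.1, 0], [0, -0.1, 0], [0, -0.1, 0], [0, -0.1, 0], [0, -0.1, 0], [0, -0.1, 0]], "hand": [1, 1, 1, -1, -1, -1, -1, -1, -1, -1, -1, -1], "force": 20}}

```text
time: 2.03
tool_pos: [496.6, -192.3, 132.3]
tcp_rot: [-90.1, 0.1, 53.9]
ft_force: [-4.8, -3.9, 6.8]
finger_gap: 22.1
```

```bash
python3 -c "
from bench import r
print(r.sense())"
```

```text
{'time': 2.0333, 'joint_pos': array([-26.60522691,   0.97080572, 102.63293885,  -0.11332723,
        76.31445819, -80.44885648]), 'qd': array([-0.06883655, -0.00959266,  0.06640351,  0.03785283, -0.0614748 ,
        0.09585093]), 'joint_efforts': array([ 2.67644495e+00, -4.51643336e+01, -4.53180420e+01,  1.54207639e+00,
       -8.77151918e-01, -1.22383959e-02]), 'tool_pos': array([ 496.63920922, -192.27571855,  132.31341489]), 'tcp_rot': array([-90.09891469,   0.09505284,  53.87028135]), 'ft_force': array([-4.76230652, -3.88948975,  6.77790865]), 'wrist_torque': array([-0.37809687,  0.55993758, -0.00078397]), 'finger_gap': 22.094070726600922}
```

Call:
{"fn": "move_arm", "kwargs": {"linear": [[-0.004, 0, 0], [-0.004, 0, 0], [-0.004, 0, 0], [-0.004, 0, 0], [-0.004, 0, 0], [-0.004, 0, 0], [-0.004, 0, 0], [-0.004, 0, 0], [-0.004, 0, 0], [-0.004, 0, 0], [-0.004, 0, 0], [-0.004, 0, 0]], "twist": [[0, 0.06, 0], [0, 0.13, 0], [0, 0.2, 0], [0, 0.27, 0], [0, 0.34, 0], [0, 0.41, 0], [0, 0.48, 0], [0, 0.55, 0], [0, 0.62, 0], [0, 0.69, 0], [0, 0.746, 0], [0, 0.746, 0]], "hand": [-1, -1, -1, -1, -1, -1, -1, -1, -1, -1, -1, -1], "force": 30}}

```text
time: 3.03
tool_pos: [496.3, -192.4, 132.4]
tcp_rot: [-90.1, -0.1, -13.5]
ft_force: [3.4, 4.1, -4.6]
finger_gap: 22.0
```

```bash
python3 -c "
from bench import r
s=r.sense();print(s['tool_pos'],s['tcp_rot'],s['ft_force'],s['wrist_torque'],s['finger_gap'])"
```

```text
[ 496.28796941 -192.44971408  132.37048074] [-9.00503096e+01 -7.72030901e-02 -1.35094994e+01] [ 3.42114467  4.0922523  -4.55959831] [ 0.62901658 -0.42405508 -0.06326419] 21.986957179209295
```

Call:
{"fn": "move_arm", "kwargs": {"linear": [[0, 0, 0], [0, 0, 0], [0, 0, 0], [0, 0, 0], [0, -0.1, 0], [0, -0.25, 0], [0, -0.25, 0], [0, -0.25, 0], [0, -0.25, 0]], "twist": [[0, 0, 0], [0, 0, 0], [0, 0, 0], [0, 0, 0], [0, 0, 0], [0, 0, 0], [0, 0, 0], [0, 0, 0], [0, 0, 0]], "hand": [1, 1, 1, 1, 1, 1, 1, 1, 1]}}

```text
time: 3.78
tool_pos: [496.7, -192.8, 208.2]
tcp_rot: [-90.1, -0.2, -13.5]
ft_force: [-0.2, -0.1, -0.3]
finger_gap: 85.5
```

```bash
python3 look.py w2
```

```text
3.7833 [ 496.7 -192.8  208.2] [-90.1  -0.2 -13.5] 85.50837239244558
1406 [ 496.6 -190.   164.7]
((496.1711730957031, -191.5403594970703), (28.827150344848633, 22.105985641479492), 76.75580596923828) [239.64935989 278.65291607]
block 1695 [ 597.5 -213.8  121.9] ((596.9183959960938, -215.11544799804688), (33.53692626953125, 44.02672576904297), 76.8497543334961)
```

Shaft flat normal and drive x now agree within 0.1° (both ≈ -13.2°). On to the collar.

Call:
{"fn": "move_arm", "kwargs": {"linear": [[-0.157, 0, 1], [-0.157, 0, 1], [-0.157, 0, 1], [-0.157, 0, 1], [-0.157, 0, 1], [-0.157, 0, 1], [-0.157, 0, 1], [-0.157, 0, 1], [-0.157, 0, 1], [-0.157, 0, 1]], "twist": [[0, -0.98, 0], [0, -0.98, 0], [0, -0.98, 0], [0, -0.98, 0], [0, -0.98, 0], [0, -0.98, 0], [0, -0.98, 0], [0, -0.98, 0], [0, -0.98, 0], [0, -0.98, 0]], "hand": [1, 1, 1, 1, 1, 1, 1, 1, 1, 1]}}

```text
time: 4.67
tool_pos: [519.0, 111.7, 204.5]
tcp_rot: [-89.9, 0.1, 58.6]
ft_force: [0.3, -0.2, -0.0]
finger_gap: 85.0
```

```bash
cat > look2.py <<'E'
from bench import r
from h import *
import sys,pickle
st=r.sense();s=r.snapshot("wrist");pickle.dump((st,s),open(sys.argv[1]+".pkl","wb"))
print(st['time'],st['tool_pos'].round(1),np.round(st['tcp_rot'],1),st['finger_gap'])
F=s["frame"];cv2.imwrite(f"pics/{sys.argv[1]}.png",F[:,:,::-1])
P=cloud(s,st);x,y,z=np.moveaxis(P,-1,0)
hsv=cv2.cvtColor(F,cv2.COLOR_RGB2HSV)
near=(np.hypot(x-528,y-199)<32)
top=near&(z>31)&(z<37.5);print('top',top.sum())
pt=P[top][:,:2].astype(np.float32);print('encl',cv2.minEnclosingCircle(pt),'hullfit',circ(cv2.convexHull(pt)[:,0].astype(float)))
red=near&(z>25)&((hsv[...,0]<8)|(hsv[...,0]>172))&(hsv[...,1]>120)
c=circ(cv2.convexHull(pt)[:,0].astype(float))[0]
if red.any():
    m=P[red].mean(0);print('red',red.sum(),m,'ang',np.degrees(np.arctan2(*(m[:2]-c)[::-1])))
can=(x>500)&(y>180)&(z>60)&(z<190)&(hsv[...,1]<300)&(x<800)&(np.hypot(x-st['tool_pos'][0],y-st['tool_pos'][1])>80)
if can.any():print('can?',can.sum(),P[can].min(0),P[can].max(0))
E
python3 look2.py w3
```

```text
4.6667 [519.  111.7 204.5] [-89.9   0.1  58.6] 84.9635879710972
top 968
encl ((528.005859375, 198.43724060058594), 24.230751037597656) hullfit (array([527.72948697, 198.28941191]), np.float64(23.684345904124797))
red 49 [547.539005   194.00030735  34.64189182] ang -12.216951401814045
can? 1811 [557.55648313 377.66079034  60.00897805] [618.69295396 425.470191   114.61531304]
```

View pics/w3.png

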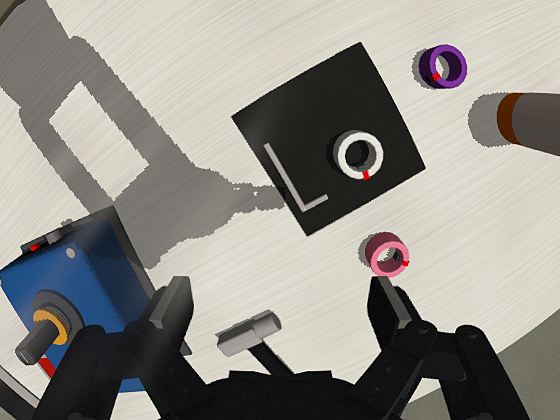

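The picture shows the collar at (357,155) with its red mark at (366,175), the hex key short leg end at (325,197), pink ring (388,254), purple ring (443,66), can far right. Checking the hex key's clearance from the finger.

```bash
python3 - <<'E'
from h import *
import pickle
st,s=pickle.load(open("w3.pkl","rb"));P=cloud(s,st)
u=np.array([np.cos(np.radians(77.5)),np.sin(np.radians(77.5))]);n=np.array([u[1],-u[0]])
for v,uu in((145,268),(175,284),(205,303),(197,325),(245,375),(255,380)):
    p=P[v,uu];d=p[:2]-[528,198.4];print((uu,v),p.round(1),'along jaw',(d@u).round(1),'across',(d@n).round(1))
T=toolT(st);print((np.array([528,198.4,100])-T[:3,3])@T[:3,:3]/300, st['tcp_rot'])
E
```

```text
(268, 145) [474.6 123.4   9.9] along jaw -84.8 across -35.9
(284, 175) [510.4 121.1  11. ] along jaw -79.3 across -0.4
(303, 205) [549.4 121.6  11.3] along jaw -70.3 across 37.5
(325, 197) [554.4 146.5   9.9] along jaw -44.9 across 37.0
(375, 245) [629.6 169.4  21.8] along jaw -6.4 across 105.5
(380, 255) [657.2 170.1   0.8] along jaw 0.3 across 132.3
[0.26323648 0.34784462 0.12409238] [-89.91894585   0.14956925  58.63866931]
```

Call:
{"fn": "move_arm", "kwargs": {"linear": [[0.263, 0.2, 0.124], [0.263, 0.35, 0.124], [0.263, 0.35, 0.124], [0.263, 0.35, 0.124], [0.263, 0.35, 0.124], [0.263, 0.45, 0.124], [0.263, 0.55, 0.124], [0.263, 0.61, 0.124], [0.263, 0.65, 0.124], [0.263, 0.66, 0.124], [0.263, 0.66, 0.124], [0.263, 0.66, 0.124]], "twist": [[0, -0.21, 0], [0, -0.21, 0], [0, -0.21, 0], [0, -0.21, 0], [0, -0.21, 0], [0, -0.21, 0], [0, -0.21, 0], [0, -0.21, 0], [0, -0.21, 0], [0, -0.21, 0], [0, -0.21, 0], [0, -0.21, 0]], "hand": [0.5, 0.5, 0.5, 0.5, 0.5, 0.5, 0.5, 0.5, 0.5, 0.5, 0.5, 0.5]}}

```text
time: 5.72
tool_pos: [528.5, 197.5, 8.3]
tcp_rot: [-90.0, 0.1, 77.9]
ft_force: [-0.1, -0.4, 0.0]
finger_gap: 64.0
```

```bash
python3 look2.py w4
```

```text
5.7167 [528.5 197.5   8.3] [-90.    0.1  77.9] 64.02989764138077
top 4634
encl ((528.8607177734375, 203.07716369628906), 28.00284194946289) hullfit (array([529.02900034, 202.95086224]), np.float64(26.723385422994472))
red 176 [547.13312474 194.43464192  34.86510779] ang -25.192397476494712
```

View pics/w4.png

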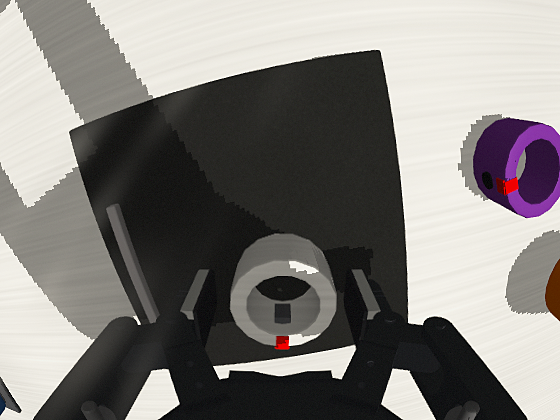

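Fingers straddle the collar symmetrically, screw/red mark at (282,343) in line with the tool axis (yaw ≈ -12°). Gripping and lifting.

Call:
{"fn": "move_arm", "kwargs": {"linear": [[0, 0.006, 0], [0, 0.006, 0], [0, 0.006, 0], [0, 0.006, 0], [0, 0.006, 0], [0, 0.006, 0], [0, 0.006, 0], [0, -0.05, 0], [0, -0.2, 0], [0, -0.4, 0], [0, -0.6, 0], [0, -0.7, 0]], "twist": [[0, 0, 0], [0, 0, 0], [0, 0, 0], [0, 0, 0], [0, 0, 0], [0, 0, 0], [0, 0, 0], [0, 0, 0], [0, 0, 0], [0, 0, 0], [0, 0, 0], [0, 0, 0]], "hand": [-1, -1, -1, -1, -1, -1, -1, -1, -1, -1, -1, -1], "force": 60}}

```text
time: 6.77
tool_pos: [528.4, 197.8, 192.9]
tcp_rot: [-90.1, 0.0, 78.0]
ft_force: [1.2, -1.0, -1.8]
finger_gap: 46.9
```

```bash
cat > look3.py <<'E'
from bench import r
from h import *
import sys,pickle
st=r.sense();s=r.snapshot("wrist");pickle.dump((st,s),open(sys.argv[1]+".pkl","wb"))
print(st['time'],st['tool_pos'].round(1),np.round(st['tcp_rot'],2),st['finger_gap'],st['ft_force'].round(1),st['wrist_torque'].round(2))
F=s["frame"];cv2.imwrite(f"pics/{sys.argv[1]}.png",F[:,:,::-1])
T=toolT(st);P=(cloud(s,st)-T[:3,3])@T[:3,:3]   # tool frame
x,y,z=np.moveaxis(P,-1,0);hsv=cv2.cvtColor(F,cv2.COLOR_RGB2HSV)
near=(np.hypot(x,z)<34)&(abs(x)<25)&(y<10)&(y>-45)&(hsv[...,1]<70)&(hsv[...,2]>90)
red=(np.hypot(x,z)<34)&(y<10)&(y>-45)&((hsv[...,0]<8)|(hsv[...,0]>172))&(hsv[...,1]>120)
print('collar',near.sum(),'red',red.sum(),P[red].mean(0).round(1))
yt=P[red][:,1].mean();top=near&(abs(y-yt)<2)
pt=P[top][:,[0,2]].astype(np.float32);print('top',top.sum(),'y',np.median(y[top]),'hullfit',circ(cv2.convexHull(pt)[:,0].astype(float)),cv2.minEnclosingCircle(pt))
E
python3 look3.py w5
```

```text
6.7667 [528.4 197.8 192.9] [-9.009e+01  1.000e-02  7.797e+01] 46.89664097026464 [ 1.2 -1.  -1.8] [ 0.02 -0.07  0.01]
collar 7042 red 177 [ -0.7 -25.4 -16.7]
top 3812 y -24.816097044751 hullfit (array([0.23237618, 2.5969232 ]), np.float64(23.937051256791335)) ((1.8015668392181396, 2.0843920707702637), 25.73381805419922)
```

```bash
python3 - <<'E'
from h import *
import pickle
for f in("w4","w5"):
    st,s=pickle.load(open(f+".pkl","rb"));T=toolT(st);P=(cloud(s,st)-T[:3,3])@T[:3,:3];F=s["frame"]
    x,y,z=np.moveaxis(P,-1,0);hsv=cv2.cvtColor(F,cv2.COLOR_RGB2HSV)
    red=(np.hypot(x,z)<34)&(y<10)&(y>-45)&((hsv[...,0]<8)|(hsv[...,0]>172))&(hsv[...,1]>120)
    ok=(np.hypot(x,z)<34)&(abs(x)<22.5)&(abs(y+26)<7)&(hsv[...,1]<70)&(hsv[...,2]>60)
    Q=P[ok];c=np.median(Q,0)
    for _ in range(6):
        A=np.c_[Q[:,0],Q[:,2],np.ones(len(Q))];k=np.linalg.lstsq(A,Q[:,1],rcond=None)[0];e=abs(A@k-Q[:,1]);
        Q=Q[e<max(.8,np.percentile(e,85) if _<4 else .8)]
    h=cv2.convexHull(Q[:,[0,2]].astype(np.float32))[:,0].astype(float)
    print(f,len(Q),'tilt deg x,z',np.degrees(k[:2]).round(2),'y0',k[2].round(2),'fit',circ(h),'red',P[red].mean(0).round(1), 'encl',cv2.minEnclosingCircle(h.astype(np.float32)), 'x',h[:,0].min(),h[:,0].max(),'z',h[:,1].min(),h[:,1].max())
cv2.imwrite("pics/w5c.png",cv2.resize(cv2.imread("pics/w5.png")[200:400,130:430],None,fx=2.5,fy=2.5))
E
```

```text
w4 2979 tilt deg x,z [ 0.02 -0.01] y0 -25.68 fit (array([1.09315904, 1.28412897]), np.float64(23.475409205100625)) red [  0.8 -25.8 -18.7] encl ((1.3577816486358643, 1.3779799938201904), 23.927663803100586) x -22.189802169799805 22.4958438873291 z -21.969383239746094 25.048397064208984
w5 3036 tilt deg x,z [ 0.16 -0.26] y0 -24.78 fit (array([-0.20796125,  2.87972405]), np.float64(23.453196381336173)) red [ -0.7 -25.4 -16.7] encl ((-0.04432882368564606, 2.801734447479248), 24.00564193725586) x -22.429487228393555 22.476823806762695 z -20.40628433227539 26.54237937927246
```

View pics/w5c.png

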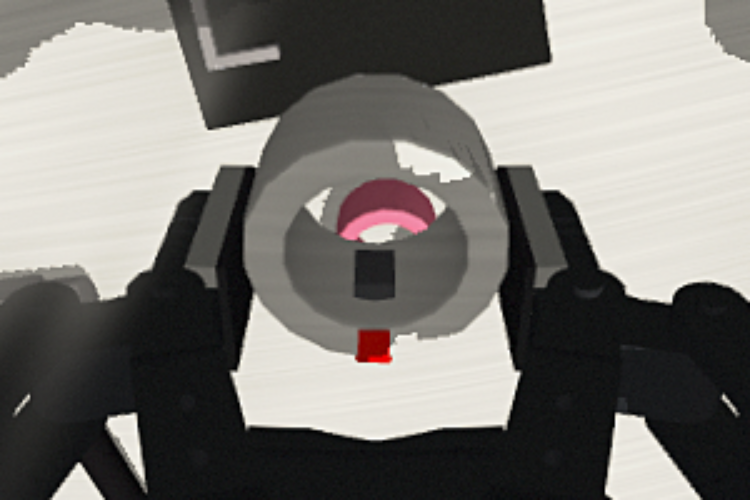

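Collar held straight, gap 47 mm, red mark at (373,345) in the crop, set screw on the tool's -z side; axis ≈ 1.8 mm along tool z after removing the camera's ~1 mm bias. Carrying it to the shaft.

Call:
{"fn": "move_arm", "kwargs": {"linear": [[-0.1, 0, -0.013], [-0.22, 0, -0.03], [-0.34, 0, -0.045], [-0.46, 0, -0.06], [-0.58, 0, -0.077], [-0.7, 0, -0.093], [-0.82, 0, -0.11], [-0.93, 0, -0.124], [-1, 0, -0.133], [-1, 0, -0.133]], "twist": [[0, 0, 0], [0, 0, 0], [0, 0, 0], [0, 0, 0], [0, 0, 0], [0, 0, 0], [0, 0, 0], [0, 0, 0], [0, 0, 0], [0, 0, 0]], "hand": [-1, -1, -1, -1, -1, -1, -1, -1, -1, -1]}}

```text
time: 7.65
tool_pos: [509.1, -106.7, 203.0]
tcp_rot: [-90.9, -0.2, 77.7]
ft_force: [-0.0, -0.2, -1.6]
finger_gap: 46.7
```

```bash
cat > go.py <<'E'
from bench import r
from h import *
import sys
st=r.sense();T=toolT(st);a=list(map(float,sys.argv[1:5]))
Rg=Ro.from_euler('xyz',[-90,0,a[3]],degrees=True).as_matrix()
print(st['time'],st['tool_pos'].round(1),np.round(st['tcp_rot'],2),st['finger_gap'].round(1),st['ft_force'].round(1),st['wrist_torque'].round(2))
print('lin',((np.array(a[:3])-T[:3,3])@T[:3,:3]/300).round(4),'tw',(Ro.from_matrix(T[:3,:3].T@Rg).as_rotvec()/(np.pi/2)).round(4))
E
python3 go.py 498 -192.7 193 78.5
```

```text
Traceback (most recent call last):
  File "go.py", line 6, in <module>
    print(st['time'],st['tool_pos'].round(1),np.round(st['tcp_rot'],2),st['finger_gap'].round(1),st['ft_force'].round(1),st['wrist_torque'].round(2))
                                                                       ^^^^^^^^^^^^^^^^^^^^^^
AttributeError: 'float' object has no attribute 'round'
```

```bash
sed -i "s/st\['finger_gap'\].round(1)/round(st['finger_gap'],1)/" go.py; python3 go.py 498 -192.7 193 78.5
```

```text
7.65 [ 509.1 -106.7  203. ] [-90.86  -0.24  77.73] 46.7 [-0.  -0.2 -1.6] [ 0.   -0.   -0.04]
lin [-0.288   0.0325 -0.0243] tw [ 0.0096 -0.0085  0.0026]
```

Call:
{"fn": "move_arm", "kwargs": {"linear": [[-0.1, 0.02, -0.01], [-0.2, 0.0325, -0.0243], [-0.288, 0.0325, -0.0243], [-0.288, 0.0325, -0.0243], [-0.288, 0.0325, -0.0243], [-0.288, 0.0325, -0.0243]], "twist": [[0.0096, -0.0085, 0.0026], [0.0096, -0.0085, 0.0026], [0.0096, -0.0085, 0.0026], [0.0096, -0.0085, 0.0026], [0.0096, -0.0085, 0.0026], [0.0096, -0.0085, 0.0026]], "hand": [-1, -1, -1, -1, -1, -1]}}

```text
time: 8.15
tool_pos: [498.3, -191.9, 193.2]
tcp_rot: [-90.0, -0.0, 78.5]
ft_force: [0.3, -0.2, -1.5]
finger_gap: 46.7
```

```bash
python3 look3.py w6; python3 go.py 498 -192.7 176 78.5; python3 -c "
import cv2
cv2.imwrite('pics/w6c.png',cv2.resize(cv2.imread('pics/w6.png')[180:400,130:430],None,fx=2.5,fy=2.5))"
```

```text
8.15 [ 498.3 -191.9  193.2] [-9.002e+01 -3.000e-02  7.849e+01] 46.70196964277775 [ 0.3 -0.2 -1.5] [ 0.05 -0.06  0.01]
collar 7578 red 191 [ -0.9 -25.4 -15.9]
top 3807 y -24.788223131512098 hullfit (array([-0.14887915,  2.93374276]), np.float64(23.61388560831197)) ((-0.20899592339992523, 2.9648854732513428), 24.03251075744629)
8.2 [ 498.4 -191.6  193.3] [-9.002e+01 -2.000e-02  7.854e+01] 46.6 [-0.4  0.3 -1.1] [-0.02 -0.05 -0.01]
lin [-0.0038  0.0575  0.0005] tw [0.0003 0.0004 0.0002]
```

View pics/w6c.png

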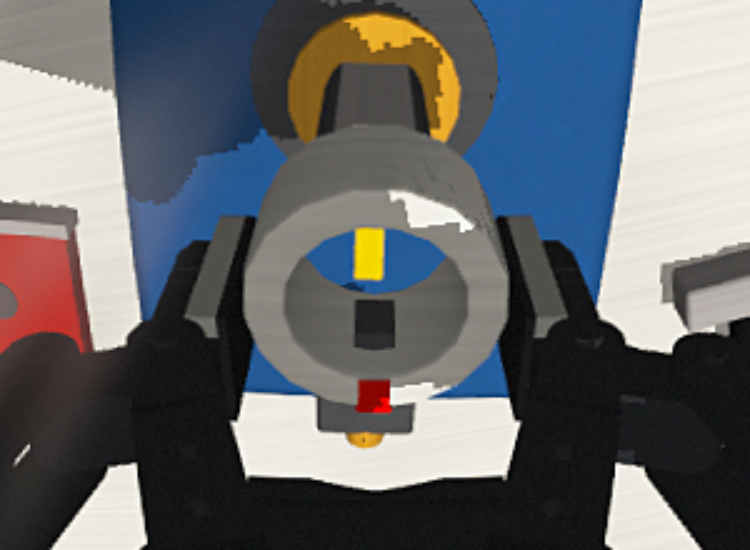

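The collar bore sits above the shaft with screw (375,323), red mark, yellow stripe and guide all in line. Starting down.

Call:
{"fn": "move_arm", "kwargs": {"linear": [[-0.003, 0.03, 0], [-0.003, 0.06, 0], [-0.003, 0.075, 0], [-0.003, 0.085, 0], [-0.003, 0.095, 0], [-0.003, 0.1, 0], [-0.003, 0.1, 0]], "twist": [[0, 0, 0], [0, 0, 0], [0, 0, 0], [0, 0, 0], [0, 0, 0], [0, 0, 0], [0, 0, 0]], "hand": [-1, -1, -1, -1, -1, -1, -1]}}

```text
time: 8.78
tool_pos: [498.0, -192.3, 162.8]
tcp_rot: [-90.0, -0.0, 78.5]
ft_force: [-0.6, 0.4, -1.3]
finger_gap: 46.6
```

```bash
python3 go.py 498 -192.7 150 78.5
```

```text
8.7833 [ 498.  -192.3  162.8] [-8.999e+01 -3.000e-02  7.854e+01] 46.6 [-0.6  0.4 -1.3] [0.07 0.03 0.03]
lin [-0.0012  0.0427 -0.0001] tw [-0.0001  0.0005  0.0003]
```

No contact force: the collar is over the shaft end. Continuing past the point where the screw tip meets the flat.

Call:
{"fn": "move_arm", "kwargs": {"linear": [[0, 0.015, 0], [0, 0.03, 0], [0, 0.045, 0], [0, 0.06, 0], [0, 0.07, 0], [0, 0.08, 0], [0, 0.08, 0]], "twist": [[0, 0, 0], [0, 0, 0], [0, 0, 0], [0, 0, 0], [0, 0, 0], [0, 0, 0], [0, 0, 0]], "hand": [-1, -1, -1, -1, -1, -1, -1]}}

```text
time: 9.37
tool_pos: [497.8, -192.2, 138.0]
tcp_rot: [-89.9, -0.0, 78.5]
ft_force: [0.9, 0.5, -1.8]
finger_gap: 46.8
```

```bash
python3 go.py 498 -192.7 114 78.5
```

```text
9.3667 [ 497.8 -192.2  138. ] [-8.995e+01 -4.000e-02  7.854e+01] 46.8 [ 0.9  0.5 -1.8] [ 0.   -0.04 -0.05]
lin [-0.0015  0.0799 -0.001 ] tw [-0.0006  0.0004  0.0005]
```

Call:
{"fn": "move_arm", "kwargs": {"linear": [[0, 0.02, 0], [0, 0.04, 0], [0, 0.06, 0], [0, 0.075, 0], [0, 0.085, 0], [0, 0.09, 0], [0, 0.09, 0], [0, 0.09, 0]], "twist": [[0, 0, 0], [0, 0, 0], [0, 0, 0], [0, 0, 0], [0, 0, 0], [0, 0, 0], [0, 0, 0], [0, 0, 0]], "hand": [-1, -1, -1, -1, -1, -1, -1, -1]}}

```text
time: 10.03
tool_pos: [497.8, -192.2, 111.3]
tcp_rot: [-90.0, -0.0, 78.5]
ft_force: [-1.2, 1.7, 3.1]
finger_gap: 46.5
```

```bash
python3 go.py 498 -192.7 104 78.5
```

```text
10.0333 [ 497.8 -192.2  111.3] [-8.995e+01 -5.000e-02  7.854e+01] 46.5 [-1.2  1.7  3.1] [ 0.18  0.18 -0.03]
lin [-0.0016  0.0243 -0.0009] tw [-0.0005  0.0004  0.0005]
```

On the washer (about 4.5 N net). Pressing on.

Call:
{"fn": "move_arm", "kwargs": {"linear": [[0, 0.007, 0], [0, 0.014, 0], [0, 0.021, 0], [0, 0.024, 0], [0, 0.026, 0], [0, 0.026, 0]], "twist": [[0, 0, 0], [0, 0, 0], [0, 0, 0], [0, 0, 0], [0, 0, 0], [0, 0, 0]], "hand": [-1, -1, -1, -1, -1, -1], "force": 80}}

```text
time: 10.53
tool_pos: [498.2, -192.3, 106.1]
tcp_rot: [-90.0, -0.0, 78.5]
ft_force: [-11.5, 6.1, 23.3]
finger_gap: 45.9
```

```bash
python3 go.py 498 -192.7 103 78.5
```

```text
10.5333 [ 498.2 -192.3  106.1] [-9.000e+01 -3.000e-02  7.855e+01] 45.9 [-11.5   6.1  23.3] [ 0.94  1.89 -0.04]
lin [-0.0014  0.0104  0.0002] tw [-0.      0.0005  0.0003]
```

```bash
python3 look3.py w7; python3 - <<'E'
from h import *
import pickle
from bench import r
st,s=pickle.load(open("w7.pkl","rb"));P=cloud(s,st);F=s["frame"]
x,y,z=np.moveaxis(P,-1,0);hsv=cv2.cvtColor(F,cv2.COLOR_RGB2HSV)
ok=(np.hypot(x-496.2,y+192.4)<26)&(abs(z-131)<8)&(hsv[...,1]<70)&(hsv[...,2]>60)
Q=P[ok]
for _ in range(6):
    A=np.c_[Q[:,0]-496.2,Q[:,1]+192.4,np.ones(len(Q))];k=np.linalg.lstsq(A,Q[:,2],rcond=None)[0];e=abs(A@k-Q[:,2]);Q=Q[e<max(.8,np.percentile(e,85) if _<4 else .8)]
print(len(Q),'top z',k[2],'tilt',np.degrees(k[:2]))
h=cv2.convexHull(Q[:,:2].astype(np.float32))[:,0].astype(float);print(circ(h))
for nm,m in(('shaft',(np.hypot(x-496.2,y+192.4)<18)&(z>158)&(z<170)),('flange/washer',(np.hypot(x-496.2,y+192.4)<27)&(z>90)&(z<113)),('block',(np.hypot(x-580,y+211)<40)&(z>113)&(z<127)),('drivetop',(np.hypot(x-440,y+180)<15))):
    print(nm,m.sum(),np.nanmedian(P[m],0).round(1) if m.any() else '')
w=r.snapshot("side");pickle.dump(w,open("side7.pkl","wb"))
b=cv2.imread("pics/w7.png")[130:400,100:460];a=cv2.resize(w["frame"][130:215,270:400,::-1],(413,270),interpolation=cv2.INTER_CUBIC)
cv2.imwrite("pics/w7c.png",np.hstack([b,a]))
E
```

```text
10.5333 [ 498.2 -192.3  106.1] [-9.000e+01 -3.000e-02  7.855e+01] 45.89705368672938 [-11.5   6.1  23.3] [ 0.94  1.89 -0.04]
collar 4977 red 9 [ -7.7 -26.9  -6.5]
top 1333 y -25.238910267602506 hullfit (array([0.24570298, 3.79599771]), np.float64(23.237820565247826)) ((1.3919548988342285, 3.9166650772094727), 24.58502197265625)
2344 top z 130.91866720115596 tilt [ 0.05977452 -0.02152768]
(array([ 494.78191836, -191.83327833]), np.float64(23.34923408932189))
shaft 3793 [ 491.2 -191.5  164.9]
flange/washer 2043 [ 474.7 -187.7  100.7]
block 0 
drivetop 2689 [ 439.7 -180.    85.2]
```

View pics/w7c.png

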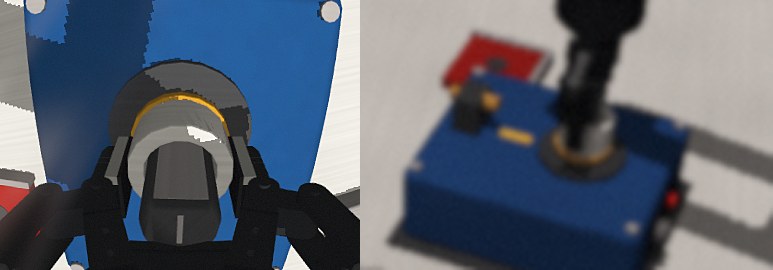

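The collar is level with its top at z≈130.9 and the washer top at ≈100.7, so it is fully down on the stop; the flat shows in line with the tool axis (180,190). I'll ease the side load slightly and hold.

Call:
{"fn": "move_arm", "kwargs": {"linear": [[0, 0.007, 0.003], [0, 0.007, 0.003], [0, 0.007, 0.003], [0, 0.007, 0.003], [0, 0.007, 0.003], [0, 0.007, 0.003], [0, 0.007, 0.003], [0, 0.007, 0.003], [0, 0.007, 0.003], [0, 0.007, 0.003]], "twist": [[0, 0, 0], [0, 0, 0], [0, 0, 0], [0, 0, 0], [0, 0, 0], [0, 0, 0], [0, 0, 0], [0, 0, 0], [0, 0, 0], [0, 0, 0]], "hand": [-1, -1, -1, -1, -1, -1, -1, -1, -1, -1], "force": 80}}

```text
time: 11.47
tool_pos: [498.0, -192.3, 106.2]
tcp_rot: [-90.1, -0.0, 78.6]
ft_force: [-6.4, 4.8, 18.0]
finger_gap: 46.3
```

```bash
python3 go.py 498 -192.7 103 78.5; python3 look3.py w8; python3 - <<'E'
from h import *
import pickle
st,s=pickle.load(open("w8.pkl","rb"));P=cloud(s,st);x,y,z=np.moveaxis(P,-1,0);hsv=cv2.cvtColor(s["frame"],cv2.COLOR_RGB2HSV)
m=(np.hypot(x-496,y+192)<26)&(abs(z-131)<5)&(hsv[...,1]<70)&(hsv[...,2]>60);print('top',np.median(z[m]))
m=(np.hypot(x-496,y+192)<27)&(z>96)&(z<113)&(hsv[...,1]>150)&(abs(hsv[...,0].astype(int)-20)<8);print('washer',m.sum(),np.percentile(z[m],[20,50,80]))
m=(np.hypot(x-496.2,y+192.4)<19)&(z>162)&(z<168);print('shaft top',cv2.minAreaRect(P[m][:,:2].astype(np.float32)))
E
```

```text
11.4667 [ 498.  -192.3  106.2] [-9.011e+01 -1.000e-02  7.856e+01] 46.3 [-6.4  4.8 18. ] [ 0.77  1.05 -0.05]
lin [-0.0014  0.0106 -0.0001] tw [0.0012 0.0006 0.0002]
11.4667 [ 498.  -192.3  106.2] [-9.011e+01 -1.000e-02  7.856e+01] 46.29749243066705 [-6.4  4.8 18. ] [ 0.77  1.05 -0.05]
collar 4976 red 12 [ -0.1 -30.4  -8. ]
top 1 y -28.721269416244226 hullfit (array([4.66589324, 6.45595825]), np.float64(7.981209879397465)) ((9.340960502624512, 12.924610137939453), 9.999999747378752e-05)
top 130.81790286579388
washer 687 [ 98.75781555 100.51726425 101.33843747]
shaft top ((494.9813232421875, -191.96194458007812), (28.914173126220703, 21.50263023376465), 75.67681121826172)
```

```bash
python3 -c "
from bench import r
print(r.hand_in());s=r.sense();print(s['time'],s['tool_pos'],s['ft_force'],s['finger_gap'])"
```

```text
the job is handed in; nothing more can be done
None
the job is handed in; nothing more can be done
```

The job is handed in at about 11.5 s. The collar is on the shaft, fully down on the washer, and the arm is still gripping it and pressing down.

- **Feeling and turning the shaft:** I closed the fingers on the shaft at 54° and they stopped 22.1 mm apart, so they were square on the flats. I turned the shaft clockwise by about 67°. The camera then put the flat at -13.2° and the guide at -13.15°.
- **Fitting the collar:** I gripped the silver collar with the fingers clear of its screw. It slid down the shaft without measurable resistance, so the screw went over the flat. I estimated the screw direction at about -13.8°, from a camera view before lowering.
- **Last checks:** The collar top read 130.8 mm and the washer top about 100.5 mm, against 131 and 101 expected at the stop. The upward push is 18 N, more than the spring's 8 N, with a grip set to 80 N and the fingers 46 mm apart.

**What didn't fully agree:**
- About 8 N of side force remained at the end.
- The last camera reading of the shaft's flat was -14.3°, about 1° off the earlier one, but the fingers partly hid it.
- The red mark was also mostly hidden, so I could not re-measure the screw direction at the bottom.

I did not touch the spray can, hammer, magnet square or hex key.

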